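# Sort the bakeware into its pan, box and tray

### The job

Put the baking things away by kind: both tartlet tins side by side and upright in the round pan, the two pastry cutters standing in the two-bay box with one in each bay, and the pastry wheel lying flat in the long narrow tray. Set each thing down flat on the floor of its container rather than dropping or throwing it, and leave the spice jar and the salt pot where they stand.

Things in the scene. Friction and masses are not known exactly. Their poses are not given: they have to be found in the camera images.
- round_tin: Round fluted tartlet tin of pale metal, open at the top, standing upright on the worktop: 62 mm across at the rim, 48 mm at the base, 22 mm high, sides flaring outwards, wall 2 mm, about 50 g. Origin: centre of its underside, z up. Its yaw does not matter.
- square_tin: Square fluted tartlet tin of pale metal, open at the top, standing upright: 57 mm across its sides at the rim, 52 mm at the base, 22 mm high, sides flaring outwards, wall 2 mm, about 50 g. Origin: centre of its underside, z up. Its sides face its own x and y axes, so it is best gripped across x or across y.
- round_cutter: Round pastry cutter: a plain steel ring open at both ends, standing on the worktop, 52 mm outside diameter, 40 mm high, wall 2 mm, about 60 g. Origin: centre of its underside, z up. Its yaw does not matter.
- hex_cutter: Six-sided pastry cutter: a plain steel hexagonal ring open at both ends, standing on the worktop, 50 mm across the flats, about 57 mm across the corners, 40 mm high, wall 2 mm, about 60 g. Origin: centre of its underside, z up. Two opposite flats face its own +x and -x; the others follow every 60 degrees.
- pastry_wheel: Pastry wheel lying flat, 147 mm long, about 90 g. Origin: on its underside (z up), midway along its length, on the centre line. Pale wooden handle: 20 mm wide (along its x), 20 mm high, from y = -73 mm to y = +6 mm. Then a steel fork and the toothed steel wheel, a flat disc 50 mm across, centred at y = +48 mm and 10 mm above the underside. It balances near y = -15 mm; grip the handle across x there.
- pan: Round low baking pan of dark steel, fixed: 200 mm outside, 190 mm inside at the floor, inner floor 4 mm above the worktop, rim 14 mm above the worktop. Both tins fit side by side, e.g. 45 mm either side of the centre. Origin: centre of its underside.
- cutter_box: Low white box with one dark wooden divider making two equal bays, fixed: 120 mm (its x) by 195 mm (its y), walls and divider 5 mm thick, rim and divider 14 mm above the worktop, inner floor 5 mm above it. Each bay is 110 mm along x by 90 mm along y, centred at y = +47.5 mm and y = -47.5 mm. Origin: centre of its underside.
- long_tray: Long narrow dark wooden tray without divider, fixed: 100 mm (its x) by 220 mm (its y), walls 5 mm thick, rim 14 mm above the worktop, floor 5 mm above it; inside 90 by 210 mm. Origin: centre of its underside.
- spice_jar: Bystander: small amber glass jar with dark lid, 40 mm across, 60 mm high, about 150 g, loose, among the bakeware. Origin: centre of its underside.
- salt_pot: Bystander: white ceramic lidded salt pot with a knob on its lid, 63 mm across, 56 mm high, about 250 g, loose, near one end of the row. Origin: centre of its underside.
Things that resemble listed ones, but are neither listed nor needed, are in the scene too. What is shaped like the round_cutter but purple or turquoise is not meant.

How it is judged:
By the outcome, as a careful person would: the job done as asked, in the order asked, and still so for the second after the job is handed in, with the robot touching nothing.
It also fails if it takes over 120 s, if anything falls off the work surface, if the arm or the gripper's body presses on something with over 40 N, if the wrist force passes 120 N, or if a joint passes its speed limit or range.

### The arm

A 7-joint arm with a two-finger parallel gripper is mounted at the origin on the work surface. World frame = base frame: x ahead of the robot, y to its left, z up, the work surface at z = 0. Lengths are in m, angles in rad, forces in N, time in s.
With the tool pointing down it reaches from about 0.4 to 0.85 m from the base axis. Payload 4.5 kg.
Tool frame: the origin (TCP) lies midway between the tips of the shut fingers; the grasp point (between the pads) lies 19 mm behind it; z points along the fingers, y is the line along which they close (so a half turn about z gives the same grasp; the last joint's range is limited). The gripper opens to 88 mm and grips with 3 to 60 N. Pads are 18 mm wide; open, the fingers measure 123 mm over their backs; the gripper's body (75 mm by 187 mm) begins 45 mm behind the grasp point.
Start: joints at [-1.091, 0.689, -0.195, 1.565, 0.157, 0.902, -0.215], TCP at [0.269, 0.564, 0.239] pointing down, gripper open.
Joint ranges: [-3.01, 3.01], [-0.46, 2.08], [-1.47, 1.51], [0.13, 2.56], [-1, 4.14], [0.04, 2.09], [-2.66, 2.66]. Speed limits (rad/s): [2.57, 2.57, 3.14, 3.14, 3.14, 3.14, 3.14].

### API

Orientations are given as a unit quaternion [x, y, z, w].
In Python, from plant import r gives the robot as it stands.
- The arm moves only by the tool carry_out, never from a script. Its argument "plan" is a list of rows, each an object with "rot": the turn, a rotation vector about the tool's x, y, z in rad, a list of three; "xyz": the shift along the tool's x, y, z in m, a list of three; "grip": the closure in counts, from 0 (fully open) to 255 (shut). In form: [{"rot": [wx, wy, wz], "xyz": [dx, dy, dz], "grip": grip}, ...]. A call has 1 to 8 rows; each row is the pose to reach, as a shift and turn from the pose commanded when the call began, along the tool's axes at that moment; what a row does not reach only later rows make up. A row lasts 1/12 s, in which the tool goes at most 41.7 mm and 7.16 degrees, less where a joint would pass 70% of its speed; a pose out of reach is approached as far as the arm can. A call with a gripper value outside its range is refused whole. The fingers move at their own pace and stop on an object; "squeeze" is the grip in N (left out, the last holds). Time passes only in rows, so rows that repeat a pose let the fingers close. It gives the time, the measured TCP pose, the force, the opening and the grip force at its end, in the units of the state.
- r.get_state(): the state, without advancing time (a new reading comes with each control period).
- r.snapshot(name): name is "side" or "top"; returns the picture (384x512x3 uint8, red, green, blue); there is no depth.
- r.camera_params(name): a dict with "fx", "fy", "cx", "cy" (pixels), "position" and "attitude" of the camera in the world. Camera axes: x right, y down, z forward; pixel columns grow to the right and rows downward; lengths in m; the calibration is good to about 2 mm. A picture is of the moment at which its call begins. camera_params takes no time and is no camera call.
- r.finish_job(): hands the job in; it is judged then, once.
The state is a dict: "clock": time; "q": joint angles; "qd": joint speeds; "joint_torque": joint torques, N m; "tool_pos": TCP position; "eef_rot": TCP orientation; "contact_force": force on the tool from outside, world axes, zero at the start; "moment": the same for the moment, N m; "opening": opening from 0.0 (shut) to 1.0 (fully open); "finger_force": force on a finger pad.
Only numpy, scipy, OpenCV 4.12 (cv2) and the standard library are available. Lean on these libraries where they do the work, as an engineer would, in place of code of your own. Each camera call takes 0.05 s, during which the arm holds its last target. There are 200 camera calls.

## Working session

There is one attempt and no reset: what is moved stays moved. The work goes in short steps, Python scripts to look and compute and a tool call to move; the robot and the scene stay as the last step left them, time stands still between calls to the robot, and variables do not carry over. Pictures are saved under pics/ and viewed, at most 14 in all, crops included, and the job is handed in when it is done.

Besides the shell and the picture viewer there is one more tool, called after "Request:" by a JSON object that holds its "name" and its "arguments", one argument or row to a line. carry_out: Moves the arm, as the interface text tells. Its arguments: {"type":"object","properties":{"plan":{"type":"array"},"squeeze":{"type":"number"}},"required":["plan"]}

```bash
ls; mkdir -p pics; python3 - <<'E'
from plant import r
import cv2
for n in("side","top"):
    p=r.snapshot(n); cv2.imwrite(f"pics/{n}0.png",p[:,:,::-1]); print(n,r.camera_params(n))
print(r.get_state())
E
```

```text
pics
side {'fx': 418.87204950751396, 'fy': 418.87204950751396, 'cx': 249.57426549429394, 'cy': 193.31362829352514, 'position': array([ 0.173429  , -0.73034689,  0.9558484 ]), 'attitude': array([ 0.91780471, -0.19150021,  0.07431183, -0.33976454])}
top {'fx': 486.80388929339114, 'fy': 486.80388929339114, 'cx': 250.2451642722395, 'cy': 203.93637199956365, 'position': array([0.22886536, 0.01615442, 1.51928934]), 'attitude': array([ 0.71287361, -0.69419221,  0.07322493, -0.06742774])}
{'clock': 0.1, 'q': array([-1.09122883,  0.68990075, -0.19451684,  1.56620534,  0.15729833,
        0.90249661, -0.21512414]), 'qd': array([-2.06685573e-03,  6.46365154e-04,  1.09322802e-03, -4.01893857e-03,
        7.46989892e-04, -5.60209175e-05, -1.17507849e-03]), 'joint_torque': array([-3.07444978e-03, -5.28503251e+01, -1.27139971e+00, -1.53837347e+01,
       -5.25416562e-02,  1.94457774e-03,  3.02688579e-05]), 'tool_pos': array([0.26927153, 0.56340958, 0.237999  ]), 'eef_rot': array([ 2.21021246e-01,  9.75268657e-01, -8.00823802e-04, -1.21437362e-04]), 'contact_force': array([ 0.80794856, -0.01197857,  0.21564136]), 'moment': array([-0.00306513, -0.02390148,  0.01279949]), 'finger_force': 0.0, 'opening': 0.9946020795526107}
```

View pics/top0.png

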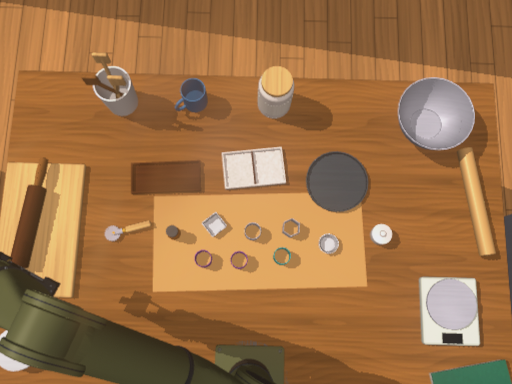

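View pics/side0.png

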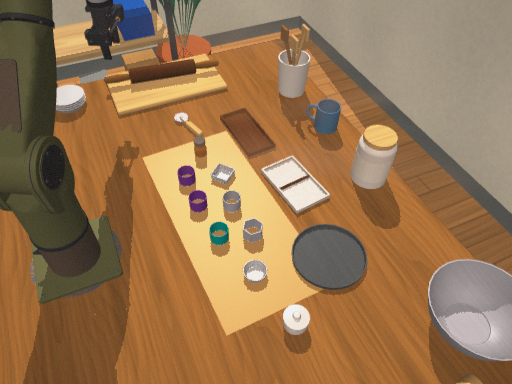

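The top view shows the wheel at (128,230), jar (173,232), square tin (215,225), a ring (252,231), a hexagonal ring (291,228), round tin (329,244) and salt pot (381,234). The containers are the tray (167,177), box (254,168) and pan (337,182). Ring candidates are steel (252,231), purple (204,258) and (239,260), and turquoise (282,257). The steel one fits, so I'll confirm it in a crop.

```bash
cat > h.py <<'E'
import numpy as np, cv2
from scipy.spatial.transform import Rotation as R
from plant import r
C={n:r.camera_params(n) for n in("side","top")}
def ray(n,u,v,z):
    c=C[n]; d=R.from_quat(c["attitude"]).apply([(u-c["cx"])/c["fx"],(v-c["cy"])/c["fy"],1.])
    p=c["position"]; return p+d*(z-p[2])/d[2]
def proj(n,P):
    c=C[n]; q=R.from_quat(c["attitude"]).inv().apply(np.atleast_2d(P)-c["position"])
    return np.c_[c["fx"]*q[:,0]/q[:,2]+c["cx"],c["fy"]*q[:,1]/q[:,2]+c["cy"]]
def tool(target):
    "shift from the present tool pose to a world point, in tool axes"
    s=r.get_state(); return R.from_quat(s["eef_rot"]).inv().apply(np.array(target)-s["tool_pos"])
E
python3 - <<'E'
from h import *
t=cv2.imread("pics/top0.png"); s=cv2.imread("pics/side0.png")
cv2.imwrite("pics/ct.png",cv2.resize(t[205:275,95:345],None,fx=3.2,fy=3.2,interpolation=2))
cv2.imwrite("pics/cs.png",cv2.resize(s[105:295,140:310],None,fx=3.1,fy=3.1,interpolation=2))
for n,u,v,z in[("wheel",112,234,.01),("handle_end",149,225,.01),("sq",215,225,.022),("ring",252,231,.04),("hex",291,228,.04),("rt",329,244,.022),("jar",173,232,.06),("tray",167,177,.014),("box",254,168,.014),("pan",337,182,.014),("salt",381,234,.056)]:
    print(n,ray("top",u,v,z).round(3))
E
```

```text
wheel [0.426 0.436 0.01 ]
handle_end [0.458 0.323 0.01 ]
sq [0.462 0.116 0.022]
ring [0.443 0.    0.04 ]
hex [ 0.456 -0.119  0.04 ]
rt [ 0.412 -0.239  0.022]
jar [0.431 0.239 0.06 ]
tray [0.613 0.275 0.014]
box [ 0.651 -0.001  0.014]
pan [ 0.612 -0.267  0.014]
salt [ 0.442 -0.392  0.056]
```

View pics/ct.png

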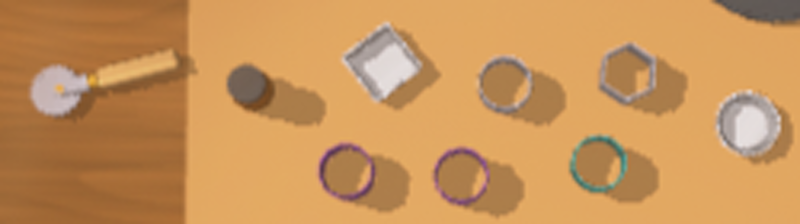

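View pics/cs.png

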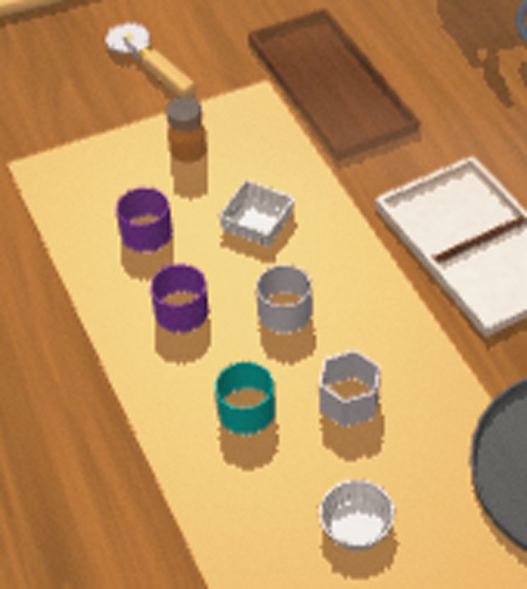

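The crops confirm it: the steel-coloured ring at (252,231) is the round_cutter and the purple and turquoise rings are decoys. The hexagonal ring, the square and round tins and the wheel are unambiguous. Next I measure precisely.

```bash
cat >> h.py <<'E'
def hull(n,u,v,img,mask):
    cs,_=cv2.findContours(mask,cv2.RETR_EXTERNAL,cv2.CHAIN_APPROX_NONE)
    c=min(cs,key=lambda c:1e9 if cv2.contourArea(c)<40 else abs(cv2.pointPolygonTest(c,(u,v),True)) if cv2.pointPolygonTest(c,(u,v),False)<0 else -1)
    return cv2.convexHull(c)
def cen(h):
    m=cv2.moments(h); return m["m10"]/m["m00"],m["m01"]/m["m00"]
def grey(img,k=4,smax=75,vmin=90):
    b=cv2.resize(img,None,fx=k,fy=k,interpolation=cv2.INTER_CUBIC); h=cv2.cvtColor(b,cv2.COLOR_BGR2HSV)
    return cv2.inRange(h,(0,0,vmin),(180,smax,255))
E
python3 - <<'E'
from h import *
im={n:cv2.imread(f"pics/{n}0.png") for n in C}
k=4
obj={"rt":((329,244),(255,271),.014),"sq":((215,225),(223,174),.013),"ring":((252,231),(232,201),.02),"hex":((291,228),(253,230),.02),"disc":((112,234),(181,118),.01),"salt":((381,234),(296,320),.028)}
for o,(a,b,z) in obj.items():
    for n,(u,v) in(("top",a),("side",b)):
        m=grey(im[n],k); h=hull(n,u*k,v*k,im[n],m); c=cen(h)
        px=(np.array(c)+.5)/k-.5
        w=np.array([ray(n,*((p+.5)/k-.5),z)[:2] for p in h[:,0]])
        rc=cv2.minAreaRect((w*1000).astype(np.float32))
        print(o,n,px.round(1),ray(n,*px,z).round(4),"rect",np.round(rc[1],0),round(rc[2],1))
E
```

```text
rt top [328.3 243.1] [ 0.4155 -0.238   0.014 ] rect [63. 62.] 68.3
rt side [254.6 270.3] [ 0.4119 -0.2343  0.014 ] rect [63. 64.] 12.8
sq top [213.9 224. ] [0.4659 0.1196 0.013 ] rect [60. 59.] 40.2
sq side [222.4 173.1] [0.4609 0.1191 0.013 ] rect [74. 66.] 41.0
ring top [253.  226.4] [ 0.4607 -0.0026  0.02  ] rect [50. 23.] 84.9
ring side [231.2 200.8] [ 0.4421 -0.0007  0.02  ] rect [83. 51.] 67.2
hex top [290.8 227.5] [ 0.4606 -0.1204  0.02  ] rect [53. 58.] 87.5
hex side [252.2 229.6] [ 0.4563 -0.1185  0.02  ] rect [84. 54.] 59.9
disc top [112.9 232.8] [0.4303 0.4331 0.01  ] rect [53. 48.] 71.9
disc side [181.  117.3] [0.4261 0.4318 0.01  ] rect [52. 54.] 43.8
salt top [380.9 233.9] [ 0.4466 -0.3991  0.028 ] rect [63. 68.] 1.5
salt side [295.6 319. ] [ 0.4429 -0.397   0.028 ] rect [75. 62.] 63.3
```

```bash
python3 - <<'E'
from h import *
im={n:cv2.imread(f"pics/{n}0.png") for n in C}
k=4
def rep(o,n,h,z,poly=None):
    c=(np.array(cen(h))+.5)/k-.5
    w=(np.array([ray(n,*((p+.5)/k-.5),z)[:2] for p in h[:,0]])*1000).astype(np.float32)
    rc=cv2.minAreaRect(w); print(o,n,c.round(1),ray(n,*c,z)[:2].round(4),"rect c",np.round(rc[0],0),np.round(rc[1],0),round(rc[2],1))
    return w
big={n:cv2.cvtColor(cv2.resize(i,None,fx=k,fy=k,interpolation=cv2.INTER_CUBIC),cv2.COLOR_BGR2HSV) for n,i in im.items()}
m=cv2.inRange(big["top"],(0,0,60),(180,120,255))
rep("ring","top",hull("top",252*k,231*k,0,m),.02)
w=rep("hex","top",hull("top",291*k,228*k,0,m),.04)
d=w-w.mean(0); a=np.degrees(np.arctan2(d[:,1],d[:,0])); rr=np.hypot(*d.T)
print("hex verts",[(int(x),int(y)) for x,y in sorted(zip(a,rr)) if y>27])
for n,(u,v) in(("top",(137,229)),("side",(194,128))):
    for uv in((u,v),(u-8,v+8) if n=="top" else (u-3,v+8),(u,v+14)): print(n,uv,big[n][uv[1]*k,uv[0]*k], end=" ")
# boxes: white, tray dark, pan grey dark
for o,n,(u,v),lo,hi in[("box","top",(240,170),(0,0,150),(180,60,255)),("box","side",(300,175),(0,0,120),(180,70,255)),("pan","top",(337,182),(0,0,20),(180,110,90)),("pan","side",(330,255),(0,0,20),(180,110,100)),("tray","top",(167,177),(0,60,10),(25,255,105)),("tray","side",(247,132),(0,60,10),(25,255,110))]:
    mm=cv2.morphologyEx(cv2.inRange(big[n],lo,hi),cv2.MORPH_OPEN,np.ones((9,9)))
    mm=cv2.morphologyEx(mm,cv2.MORPH_CLOSE,np.ones((25,25)))
    rep(o,n,hull(n,u*k,v*k,0,mm),.012)
c=lambda n,x0,y0,x1,y1:cv2.resize(im[n][y0:y1,x0:x1],None,fx=6,fy=6,interpolation=2)
cv2.imwrite("pics/wh.png",cv2.vconcat([c("top",100,210,180,250),c("side",160,105,240,150)]))
E
```

```text
ring top [252.3 230.8] [ 0.4469 -0.001 ] rect c [447.  -1.] [58. 56.] 1.6
hex top [290.7 227.4] [ 0.4575 -0.1185] rect c [ 457. -118.] [55. 62.] 88.5
hex verts [(-132, 27), (-124, 28), (-122, 28), (-110, 29), (-107, 29), (-62, 32), (-59, 33), (-55, 34), (-49, 34), (-12, 34), (1, 33), (33, 31), (36, 31), (44, 31), (55, 29), (61, 28), (75, 27), (97, 27), (114, 29), (119, 28), (164, 27), (167, 27), (172, 27), (178, 27)]
top (137, 229) [ 17 137 196] top (129, 237) [ 14 169 173] top (137, 243) [ 14 168 167] side (194, 128) [ 20 125 243] side (191, 136) [ 14 171 182] side (194, 142) [ 15 101 152] box top [253.2 167.6] [0.6526 0.0012] rect c [653.   1.] [122. 195.] 7.5
box side [294.8 183.6] [ 0.6469 -0.0081] rect c [647.  -2.] [128. 203.] 7.4
pan top [336.6 175.3] [ 0.6345 -0.2665] rect c [ 643. -266.] [140. 194.] 0.5
pan side [329.1 256.5] [ 0.6092 -0.2736] rect c [ 614. -269.] [201. 192.] 71.2
tray top [139.3 174.8] [0.6184 0.3637] rect c [608. 355.] [101.  66.] 1.6
tray side [257.4 125.6] [0.6539 0.2823] rect c [654. 282.] [21. 12.] 65.8
```

View pics/wh.png

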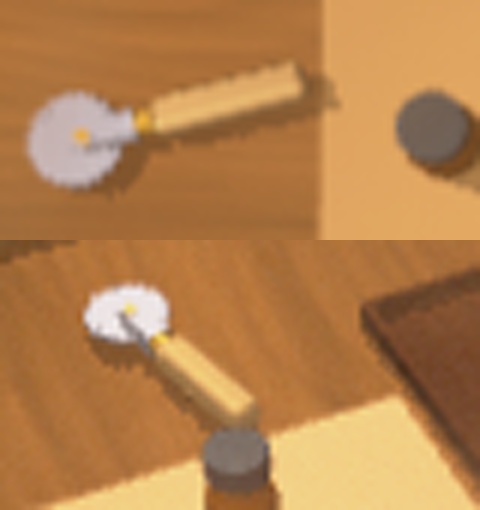

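The wheel's disc centre is at top px (112.8,233) and its handle runs (126,229.5) to (150,223). The tray and pan masks need refining.

```bash
python3 - <<'E'
from h import *
im={n:cv2.imread(f"pics/{n}0.png") for n in C}
k=4
big={n:cv2.cvtColor(cv2.resize(i,None,fx=k,fy=k,interpolation=cv2.INTER_CUBIC),cv2.COLOR_BGR2HSV) for n,i in im.items()}
a=ray("top",112.6,233,.01);b=ray("top",126,229.3,.012);c=ray("top",149.8,223.2,.012)
for p,q in((a,b),(a,c),(b,c)): d=p-q; print("wheel dir",np.degrees(np.arctan2(d[1],d[0])).round(1),np.hypot(*d[:2]).round(4))
print(a,c)
a=ray("side",181,117.3,.01); c=ray("side",160+240/6,105+(405-240)/6,.012); d=a-c; print("side",a,c,np.degrees(np.arctan2(d[1],d[0])),np.hypot(*d[:2]))
T=lambda x,y:ray("top",95+x/3.2,205+y/3.2,.04)
for p,q in(((629,43),(629,103)),((602,57),(602,88)),((656,57),(656,88))): d=T(*p)-T(*q); print("hex dir",np.degrees(np.arctan2(d[1],d[0])).round(1),np.hypot(*d[:2]).round(4))
for n,pts in(("top",((167,177),(167,165),(167,200),(135,178),(337,182),(340,155),(337,212))),("side",((247,132),(270,120),(330,255),(300,230)))):
    print(n,[(p,big[n][p[1]*k,p[0]*k].tolist()) for p in pts])
for o,n,(u,v),lo,hi in[("pan","top",(337,182),(0,0,0),(180,95,120)),("pan","side",(330,255),(0,0,0),(180,95,120)),("tray","top",(167,177),(0,100,0),(13,255,115)),("tray","side",(247,132),(0,90,0),(13,255,125))]:
    mm=cv2.inRange(big[n],lo,hi)
    mm=cv2.morphologyEx(cv2.morphologyEx(mm,cv2.MORPH_CLOSE,np.ones((9,9))),cv2.MORPH_OPEN,np.ones((11,11)))
    h=hull(n,u*k,v*k,0,mm); w=(np.array([ray(n,*((p+.5)/k-.5),.012)[:2] for p in h[:,0]])*1000).astype(np.float32)
    print(o,n,np.array(cv2.minEnclosingCircle(w)[0]).round(),[np.round(x,1) for x in cv2.minAreaRect(w)])
E
```

```text
wheel dir 106.8 0.0431
wheel dir 106.5 0.1188
wheel dir 106.3 0.0758
[0.42955902 0.43403125 0.01      ] [0.46325454 0.32005994 0.012     ]
side [0.42624489 0.43180529 0.01      ] [0.46032884 0.32672537 0.012     ] 107.97110176322374 0.11046948322331618
hex dir 0.5 0.0582
hex dir 0.7 0.0301
hex dir 0.3 0.0301
top [((167, 177), [13, 162, 118]), ((167, 165), [12, 161, 109]), ((167, 200), [16, 149, 218]), ((135, 178), [13, 172, 95]), ((337, 182), [9, 20, 91]), ((340, 155), [11, 23, 88]), ((337, 212), [15, 117, 137])]
side [((247, 132), [11, 162, 121]), ((270, 120), [14, 169, 167]), ((330, 255), [30, 8, 97]), ((300, 230), [14, 167, 173])]
pan top [ 616. -267.] [array([ 616.6, -266.5]), array([196.9, 198.2]), np.float64(18.3)]
pan side [ 611. -268.] [array([ 612.2, -268.3]), array([201.4, 196.7]), np.float64(66.5)]
tray top [612. 309.] [array([611.3, 309.4]), array([101.9, 159.7]), np.float64(3.8)]
tray side [608. 273.] [array([608.5, 273.6]), array([107.2, 231.9]), np.float64(5.1)]
```

```bash
cat >> h.py <<'E'
def go(*ws):
    "rows for waypoints (x,y,z,psi deg of tool y); also prints the present state"
    s=r.get_state(); Q=R.from_quat(s["eef_rot"])
    y=Q.apply([0,1,0]); print("at",s["tool_pos"].round(4),"psi",np.degrees(np.arctan2(y[1],y[0])).round(1),"tz",Q.apply([0,0,1]).round(3),"t",round(s["clock"],2),"F",s["contact_force"].round(1),"ff",round(float(s["finger_force"]),1),"op",round(s["opening"]*88,1),"q",s["q"].round(2))
    for x,yy,z,p in ws:
        a=np.radians(p); M=np.array([[-np.sin(a),np.cos(a),0],[np.cos(a),np.sin(a),0],[0,0,-1]]).T
        print("xyz",Q.inv().apply(np.array([x,yy,z])-s["tool_pos"]).round(4).tolist(),"rot",(Q.inv()*R.from_matrix(M)).as_rotvec().round(3).tolist())
E
python3 -c "
from h import *
go((.47,.34,.2,60),(.52,.1,.2,50),(.47,-.1,.15,40),(.4137,-.236,.1,40))"
```

```text
at [0.2693 0.5634 0.238 ] psi 64.5 tz [-0.001 -0.002 -1.   ] t 0.1 F [ 0.8 -0.   0.2] ff 0.0 op 87.5 q [-1.09  0.69 -0.19  1.57  0.16  0.9  -0.22]
xyz [-0.2774, -0.115, 0.0382] rot [-0.002, 0.0, 0.078]
xyz [-0.426, -0.31, 0.0385] rot [-0.002, 0.0, 0.252]
xyz [-0.4671, -0.5119, 0.0889] rot [-0.002, 0.0, 0.427]
xyz [-0.4749, -0.6588, 0.1391] rot [-0.002, 0.0, 0.427]
```

Request:
{"name": "carry_out", "arguments": {
  "plan": [
    {"rot":[0,0,0.078],"xyz":[-0.277,-0.115,0.038],"grip":0},
    {"rot":[0,0,0.078],"xyz":[-0.277,-0.115,0.038],"grip":0},
    {"rot":[0,0,0.078],"xyz":[-0.277,-0.115,0.038],"grip":0},
    {"rot":[0,0,0.078],"xyz":[-0.277,-0.115,0.038],"grip":0},
    {"rot":[0,0,0.078],"xyz":[-0.277,-0.115,0.038],"grip":0},
    {"rot":[0,0,0.078],"xyz":[-0.277,-0.115,0.038],"grip":0},
    {"rot":[0,0,0.252],"xyz":[-0.426,-0.31,0.038],"grip":0},
    {"rot":[0,0,0.252],"xyz":[-0.426,-0.31,0.038],"grip":0}
  ],
  "squeeze": 15
}}

```text
clock: 0.77
tool_pos: [0.4604, 0.2977, 0.2047]
eef_rot: [0.345, 0.939, -0.0, -0.0]
contact_force: [1.5, -0.3, -0.4]
opening: 0.998
finger_force: 0.0
```

```bash
python3 -c "
from h import *
go((.5,.0,.2,50),(.4137,-.236,.1,40))"
```

```text
at [0.4604 0.2977 0.2047] psi 49.7 tz [-0. -0. -1.] t 0.77 F [ 1.5 -0.3 -0.4] ff 0.0 op 87.9 q [-0.56  0.63 -0.16  1.84  0.15  0.68  0.06]
xyz [-0.2228, -0.2014, 0.0048] rot [-0.0, -0.0, -0.006]
xyz [-0.3098, -0.4371, 0.1048] rot [-0.0, -0.0, 0.169]
```

Request:
{"name": "carry_out", "arguments": {
  "plan": [
    {"rot":[0,0,0],"xyz":[-0.223,-0.201,0.005],"grip":0},
    {"rot":[0,0,0],"xyz":[-0.223,-0.201,0.005],"grip":0},
    {"rot":[0,0,0],"xyz":[-0.223,-0.201,0.005],"grip":0},
    {"rot":[0,0,0],"xyz":[-0.223,-0.201,0.005],"grip":0},
    {"rot":[0,0,0],"xyz":[-0.223,-0.201,0.005],"grip":0},
    {"rot":[0,0,0],"xyz":[-0.223,-0.201,0.005],"grip":0},
    {"rot":[0,0,0.17],"xyz":[-0.31,-0.437,0.105],"grip":0},
    {"rot":[0,0,0.17],"xyz":[-0.31,-0.437,0.105],"grip":0}
  ]
}}

```text
clock: 1.43
tool_pos: [0.4742, -0.0261, 0.1745]
eef_rot: [0.423, 0.906, 0.001, 0.001]
contact_force: [0.8, -0.2, -0.2]
opening: 1.003
finger_force: 0.0
```

```bash
python3 -c "
from h import *
go((.4137,-.236,.08,40))"
```

```text
at [ 0.4742 -0.0261  0.1745] psi 39.9 tz [ 0.003  0.    -1.   ] t 1.43 F [ 0.8 -0.2 -0.2] ff 0.0 op 88.2 q [ 0.05  0.61 -0.15  2.08  0.19  0.47  0.45]
xyz [-0.122, -0.1813, 0.0943] rot [0.002, 0.002, -0.001]
```

Request:
{"name": "carry_out", "arguments": {
  "plan": [
    {"rot":[0,0,0],"xyz":[-0.122,-0.181,0.094],"grip":0},
    {"rot":[0,0,0],"xyz":[-0.122,-0.181,0.094],"grip":0},
    {"rot":[0,0,0],"xyz":[-0.122,-0.181,0.094],"grip":0},
    {"rot":[0,0,0],"xyz":[-0.122,-0.181,0.094],"grip":0},
    {"rot":[0,0,0],"xyz":[-0.122,-0.181,0.094],"grip":0},
    {"rot":[0,0,0],"xyz":[-0.122,-0.181,0.094],"grip":0},
    {"rot":[0,0,0],"xyz":[-0.122,-0.181,0.094],"grip":0},
    {"rot":[0,0,0],"xyz":[-0.122,-0.181,0.094],"grip":0}
  ]
}}

```text
clock: 2.1
tool_pos: [0.4131, -0.2355, 0.0796]
eef_rot: [0.422, 0.906, -0.0, -0.001]
contact_force: [0.6, 0.9, -0.5]
opening: 1.004
finger_force: 0.0
```

```bash
python3 - <<'E'
from h import *
go((.4137,-.236,.005,40))
for n in C: cv2.imwrite(f"pics/a_{n}.png",r.snapshot(n)[:,:,::-1])
s=r.get_state()["tool_pos"]
print({n:proj(n,s).round(0).tolist() for n in C})
a=cv2.imread("pics/a_top.png")[190:300,270:400]; b=cv2.imread("pics/a_side.png")[190:330,190:320]
cv2.imwrite("pics/a.png",cv2.hconcat([cv2.resize(a,(390,330)),cv2.resize(b,(390,420))[:330]]))
E
```

```text
at [ 0.4131 -0.2355  0.0796] psi 40.1 tz [-0.002  0.    -1.   ] t 2.1 F [ 0.6  0.9 -0.5] ff 0.0 op 88.4 q [ 0.5   0.79 -0.12  2.13  0.37  0.24  0.75]
xyz [-0.0009, 0.0002, 0.0746] rot [-0.001, -0.001, 0.001]
{'side': [[256.0, 255.0]], 'top': [[330.0, 241.0]]}
```

View pics/a.png

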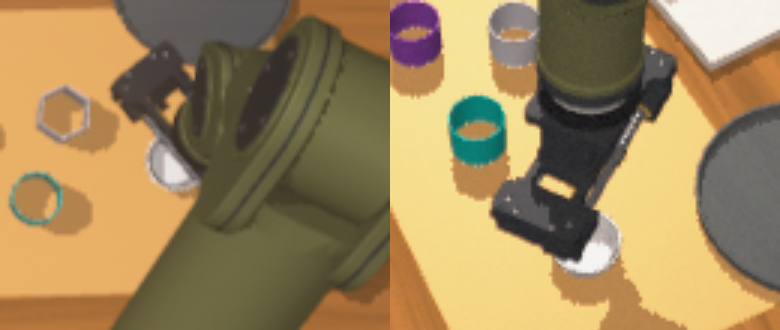

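The fingers straddle the round tin (side crop about (585,245)), with the TCP directly above it, so I descend.

Request:
{"name": "carry_out", "arguments": {
  "plan": [
    {"rot":[0,0,0],"xyz":[0,0,0.03],"grip":0},
    {"rot":[0,0,0],"xyz":[0,0,0.055],"grip":0},
    {"rot":[0,0,0],"xyz":[0,0,0.075],"grip":0},
    {"rot":[0,0,0],"xyz":[0,0,0.075],"grip":0},
    {"rot":[0,0,0],"xyz":[0,0,0.075],"grip":255},
    {"rot":[0,0,0],"xyz":[0,0,0.075],"grip":255},
    {"rot":[0,0,0],"xyz":[0,0,0.075],"grip":255},
    {"rot":[0,0,0],"xyz":[0,0,0.075],"grip":255}
  ]
}}

```text
clock: 2.87
tool_pos: [0.415, -0.2342, 0.0067]
eef_rot: [0.42, 0.907, 0.0, 0.001]
contact_force: [-1.5, 0.4, -0.3]
opening: 0.722
finger_force: 0.2
```

```bash
python3 -c "
from h import *
go((.4137,-.236,.075,40),(.643,-.3015,.075,40))"
```

```text
at [ 0.415  -0.2342  0.0067] psi 40.3 tz [ 0.002 -0.001 -1.   ] t 2.87 F [-1.5  0.4 -0.3] ff 0.2 op 63.5 q [ 0.43  0.94 -0.03  2.15  0.41  0.05  0.71]
xyz [-0.0006, -0.0021, -0.0683] rot [0.001, 0.002, 0.005]
xyz [-0.1989, 0.1305, -0.0678] rot [0.001, 0.002, 0.005]
```

Request:
{"name": "carry_out", "arguments": {
  "plan": [
    {"rot":[0,0,0],"xyz":[0,0,0],"grip":255},
    {"rot":[0,0,0],"xyz":[0,0,0],"grip":255},
    {"rot":[0,0,0],"xyz":[0,0,0],"grip":255},
    {"rot":[0,0,0],"xyz":[0,0,0],"grip":255},
    {"rot":[0,0,0],"xyz":[0,0,-0.02],"grip":255},
    {"rot":[0,0,0],"xyz":[0,0,-0.04],"grip":255},
    {"rot":[0,0,0],"xyz":[0,0,-0.068],"grip":255},
    {"rot":[0,0,0],"xyz":[0,0,-0.068],"grip":255}
  ]
}}

```text
clock: 3.53
tool_pos: [0.4157, -0.2352, 0.0772]
eef_rot: [0.421, 0.907, 0.0, 0.003]
contact_force: [-0.4, 0.6, 0.5]
opening: 0.685
finger_force: 15.0
```

```bash
python3 -c "
from h import *
go((.643,-.3015,.075,40))"
```

```text
at [ 0.4157 -0.2352  0.0772] psi 40.2 tz [ 0.005 -0.002 -1.   ] t 3.53 F [-0.4  0.6  0.5] ff 15.0 op 60.3 q [ 0.49  0.8  -0.12  2.14  0.39  0.23  0.73]
xyz [-0.1974, 0.1307, 0.0036] rot [0.003, 0.005, 0.004]
```

Request:
{"name": "carry_out", "arguments": {
  "plan": [
    {"rot":[0,0,0],"xyz":[-0.197,0.131,0],"grip":255},
    {"rot":[0,0,0],"xyz":[-0.197,0.131,0],"grip":255},
    {"rot":[0,0,0],"xyz":[-0.197,0.131,0],"grip":255},
    {"rot":[0,0,0],"xyz":[-0.197,0.131,0],"grip":255},
    {"rot":[0,0,0],"xyz":[-0.197,0.131,0],"grip":255},
    {"rot":[0,0,0],"xyz":[-0.197,0.131,0],"grip":255},
    {"rot":[0,0,0],"xyz":[-0.197,0.131,0],"grip":255},
    {"rot":[0,0,0],"xyz":[-0.197,0.131,0],"grip":255}
  ]
}}

```text
clock: 4.2
tool_pos: [0.642, -0.2995, 0.0725]
eef_rot: [0.42, 0.907, 0.0, -0.0]
contact_force: [-0.6, -0.2, -1.1]
opening: 0.68
finger_force: 15.0
```

```bash
python3 -c "
from h import *
go((.643,-.3015,.020,40),(.643,-.3015,.01,40))"
```

```text
at [ 0.642  -0.2995  0.0725] psi 40.3 tz [ 0.  0. -1.] t 4.2 F [-0.6 -0.2 -1.1] ff 15.0 op 59.8 q [ 0.49  1.01 -0.25  1.39  0.3   0.78  0.84]
xyz [-0.0022, -0.0005, 0.0525] rot [0.0, -0.0, 0.005]
xyz [-0.0022, -0.0005, 0.0625] rot [0.0, -0.0, 0.005]
```

Request:
{"name": "carry_out", "arguments": {
  "plan": [
    {"rot":[0,0,0],"xyz":[-0.002,0,0.03],"grip":255},
    {"rot":[0,0,0],"xyz":[-0.002,0,0.05],"grip":255},
    {"rot":[0,0,0],"xyz":[-0.002,0,0.057],"grip":255},
    {"rot":[0,0,0],"xyz":[-0.002,0,0.061],"grip":255},
    {"rot":[0,0,0],"xyz":[-0.002,0,0.061],"grip":255},
    {"rot":[0,0,0],"xyz":[-0.002,0,0.061],"grip":255}
  ]
}}

```text
clock: 4.7
tool_pos: [0.6432, -0.3014, 0.0135]
eef_rot: [0.42, 0.907, 0.0, 0.001]
contact_force: [1.1, -0.5, -0.6]
opening: 0.683
finger_force: 15.0
```

Request:
{"name": "carry_out", "arguments": {
  "plan": [
    {"rot":[0,0,0],"xyz":[0,0,0.001],"grip":255},
    {"rot":[0,0,0],"xyz":[0,0,0.002],"grip":255},
    {"rot":[0,0,0],"xyz":[0,0,0.002],"grip":255},
    {"rot":[0,0,0],"xyz":[0,0,0.002],"grip":255}
  ]
}}

```text
clock: 5.03
tool_pos: [0.6432, -0.3013, 0.0109]
eef_rot: [0.42, 0.907, 0.0, 0.0]
contact_force: [0.3, -0.2, 1.4]
opening: 0.683
finger_force: 15.0
```

Request:
{"name": "carry_out", "arguments": {
  "plan": [
    {"rot":[0,0,0],"xyz":[0,0,0.001],"grip":255},
    {"rot":[0,0,0],"xyz":[0,0,0.001],"grip":255},
    {"rot":[0,0,0],"xyz":[0,0,0.001],"grip":255}
  ]
}}

```text
clock: 5.28
tool_pos: [0.6432, -0.3013, 0.0107]
eef_rot: [0.42, 0.907, 0.0, 0.0]
contact_force: [-2.1, 0.8, 6.6]
opening: 0.684
finger_force: 15.0
```

Contact at 6.6 N means it is on the floor. I open and rise.

Request:
{"name": "carry_out", "arguments": {
  "plan": [
    {"rot":[0,0,0],"xyz":[0,0,0],"grip":40},
    {"rot":[0,0,0],"xyz":[0,0,0],"grip":40},
    {"rot":[0,0,0],"xyz":[0,0,0],"grip":40},
    {"rot":[0,0,0],"xyz":[0,0,0],"grip":40},
    {"rot":[0,0,0],"xyz":[0,0,-0.02],"grip":40},
    {"rot":[0,0,0],"xyz":[0,0,-0.05],"grip":40},
    {"rot":[0,0,0],"xyz":[0,0,-0.09],"grip":40},
    {"rot":[0,0,0],"xyz":[0,0,-0.09],"grip":40}
  ]
}}

```text
clock: 5.95
tool_pos: [0.6478, -0.3029, 0.1072]
eef_rot: [0.421, 0.907, 0.001, 0.007]
contact_force: [1.4, 0.1, 1.4]
opening: 0.839
finger_force: 0.0
```

```bash
python3 -c "
from h import *
go((.55,-.05,.1,40),(.463,.119,.1,40))"
```

```text
at [ 0.6478 -0.3029  0.1072] psi 40.2 tz [ 0.012 -0.004 -1.   ] t 5.95 F [1.4 0.1 1.4] ff 0.0 op 73.9 q [ 0.5   0.96 -0.26  1.37  0.29  0.83  0.85]
xyz [0.2563, 0.0886, 0.0049] rot [0.007, 0.011, 0.004]
xyz [0.4415, 0.1314, 0.0031] rot [0.007, 0.011, 0.004]
```

Request:
{"name": "carry_out", "arguments": {
  "plan": [
    {"rot":[0,0,0],"xyz":[0.442,0.131,0.003],"grip":0},
    {"rot":[0,0,0],"xyz":[0.442,0.131,0.003],"grip":0},
    {"rot":[0,0,0],"xyz":[0.442,0.131,0.003],"grip":0},
    {"rot":[0,0,0],"xyz":[0.442,0.131,0.003],"grip":0},
    {"rot":[0,0,0],"xyz":[0.442,0.131,0.003],"grip":0},
    {"rot":[0,0,0],"xyz":[0.442,0.131,0.003],"grip":0},
    {"rot":[0,0,0],"xyz":[0.442,0.131,0.003],"grip":0},
    {"rot":[0,0,0],"xyz":[0.442,0.131,0.003],"grip":0}
  ]
}}

```text
clock: 6.62
tool_pos: [0.5079, 0.0054, 0.0975]
eef_rot: [0.421, 0.907, 0.0, 0.0]
contact_force: [-0.1, 0.9, 0.4]
opening: 1.005
finger_force: 0.0
```

```bash
python3 -c "
from h import *
go((.463,.119,.07,40.2))"
```

```text
at [0.5079 0.0054 0.0975] psi 40.2 tz [ 0.001  0.001 -1.   ] t 6.62 F [-0.1  0.9  0.4] ff 0.0 op 88.4 q [-0.02  0.77 -0.13  2.03  0.27  0.35  0.33]
xyz [0.1157, 0.039, 0.0275] rot [0.001, 0.0, 0.001]
```

Request:
{"name": "carry_out", "arguments": {
  "plan": [
    {"rot":[0,0,0],"xyz":[0.116,0.039,0.028],"grip":0},
    {"rot":[0,0,0],"xyz":[0.116,0.039,0.028],"grip":0},
    {"rot":[0,0,0],"xyz":[0.116,0.039,0.028],"grip":0},
    {"rot":[0,0,0],"xyz":[0.116,0.039,0.028],"grip":0},
    {"rot":[0,0,0],"xyz":[0.116,0.039,0.028],"grip":0},
    {"rot":[0,0,0],"xyz":[0.116,0.039,0.028],"grip":0}
  ]
}}

```text
clock: 7.12
tool_pos: [0.4637, 0.1174, 0.0693]
eef_rot: [0.42, 0.907, -0.0, 0.0]
contact_force: [1.0, -0.7, 0.6]
opening: 0.998
finger_force: 0.0
```

```bash
python3 -c "
from h import *
go((.463,.119,.005,40.2))"
```

```text
at [0.4637 0.1174 0.0693] psi 40.3 tz [ 0. -0. -1.] t 7.12 F [ 1.  -0.7  0.6] ff 0.0 op 87.8 q [-0.31  0.81 -0.06  2.13  0.21  0.2   0.15]
xyz [0.0017, 0.0005, 0.0643] rot [0.0, 0.001, 0.002]
```

Request:
{"name": "carry_out", "arguments": {
  "plan": [
    {"rot":[0,0,0],"xyz":[0.001,0,0.035],"grip":0},
    {"rot":[0,0,0],"xyz":[0.001,0,0.055],"grip":0},
    {"rot":[0,0,0],"xyz":[0.001,0,0.064],"grip":60},
    {"rot":[0,0,0],"xyz":[0.001,0,0.064],"grip":255},
    {"rot":[0,0,0],"xyz":[0.001,0,0.064],"grip":255},
    {"rot":[0,0,0],"xyz":[0.001,0,0.064],"grip":255},
    {"rot":[0,0,0],"xyz":[0.001,0,0.064],"grip":255},
    {"rot":[0,0,0],"xyz":[0.001,0,0.064],"grip":255}
  ]
}}

```text
clock: 7.78
tool_pos: [0.4635, 0.1182, 0.0063]
eef_rot: [0.421, 0.907, 0.001, 0.001]
contact_force: [1.4, -0.4, 2.6]
opening: 0.637
finger_force: 15.0
```

Request:
{"name": "carry_out", "arguments": {
  "plan": [
    {"rot":[0,0,0],"xyz":[0,0,0],"grip":255},
    {"rot":[0,0,0],"xyz":[0,0,0],"grip":255},
    {"rot":[0,0,0],"xyz":[0,0,0],"grip":255}
  ]
}}

```text
clock: 8.03
tool_pos: [0.4635, 0.1182, 0.0063]
eef_rot: [0.421, 0.907, 0.001, 0.001]
contact_force: [0.4, -1.7, 6.9]
opening: 0.636
finger_force: 15.0
```

```bash
python3 -c "
from h import *
go((.463,.119,.08,40.2),(.585,-.2325,.08,40.2))"
```

```text
at [0.4635 0.1182 0.0063] psi 40.2 tz [ 0.002  0.    -1.   ] t 8.03 F [ 0.4 -1.7  6.9] ff 15.0 op 56.0 q [-0.34  0.95 -0.01  2.14  0.23  0.05  0.13]
xyz [0.0009, 0.0003, -0.0737] rot [0.002, 0.001, 0.001]
xyz [-0.3462, -0.1337, -0.0735] rot [0.002, 0.001, 0.001]
```

Request:
{"name": "carry_out", "arguments": {
  "plan": [
    {"rot":[0,0,0],"xyz":[0,0,-0.025],"grip":255},
    {"rot":[0,0,0],"xyz":[0,0,-0.055],"grip":255},
    {"rot":[0,0,0],"xyz":[-0.02,-0.008,-0.074],"grip":255},
    {"rot":[0,0,0],"xyz":[-0.346,-0.134,-0.074],"grip":255},
    {"rot":[0,0,0],"xyz":[-0.346,-0.134,-0.074],"grip":255},
    {"rot":[0,0,0],"xyz":[-0.346,-0.134,-0.074],"grip":255},
    {"rot":[0,0,0],"xyz":[-0.346,-0.134,-0.074],"grip":255},
    {"rot":[0,0,0],"xyz":[-0.346,-0.134,-0.074],"grip":255}
  ]
}}

```text
clock: 8.7
tool_pos: [0.5379, -0.1009, 0.0797]
eef_rot: [0.42, 0.907, -0.0, -0.0]
contact_force: [0.2, 0.3, -0.7]
opening: 0.64
finger_force: 15.0
```

```bash
python3 -c "
from h import *
go((.585,-.2325,.08,40.2))"
```

```text
at [ 0.5379 -0.1009  0.0797] psi 40.3 tz [-0. -0. -1.] t 8.7 F [ 0.2  0.3 -0.7] ff 15.0 op 56.3 q [ 0.21  0.84 -0.19  1.92  0.34  0.42  0.47]
xyz [-0.1308, -0.0491, -0.0003] rot [-0.0, -0.0, 0.002]
```

Request:
{"name": "carry_out", "arguments": {
  "plan": [
    {"rot":[0,0,0],"xyz":[-0.131,-0.049,0],"grip":255},
    {"rot":[0,0,0],"xyz":[-0.131,-0.049,0],"grip":255},
    {"rot":[0,0,0],"xyz":[-0.131,-0.049,0],"grip":255},
    {"rot":[0,0,0],"xyz":[-0.131,-0.049,0],"grip":255},
    {"rot":[0,0,0],"xyz":[-0.131,-0.049,0],"grip":255},
    {"rot":[0,0,0],"xyz":[-0.131,-0.049,0.02],"grip":255},
    {"rot":[0,0,0],"xyz":[-0.131,-0.049,0.045],"grip":255},
    {"rot":[0,0,0],"xyz":[-0.131,-0.049,0.055],"grip":255}
  ]
}}

```text
clock: 9.37
tool_pos: [0.5831, -0.2284, 0.022]
eef_rot: [0.42, 0.908, 0.0, -0.002]
contact_force: [-1.1, 0.5, -0.4]
opening: 0.636
finger_force: 15.0
```

```bash
python3 -c "
from h import *
go((.585,-.2325,.011,40.2))"
```

```text
at [ 0.5831 -0.2284  0.022 ] psi 40.4 tz [-0.004  0.002 -1.   ] t 9.37 F [-1.1  0.5 -0.4] ff 15.0 op 56.0 q [ 0.42  1.   -0.23  1.68  0.39  0.52  0.66]
xyz [-0.0044, -0.0012, 0.0109] rot [-0.002, -0.005, 0.003]
```

Request:
{"name": "carry_out", "arguments": {
  "plan": [
    {"rot":[0,0,0],"xyz":[0,0,0.005],"grip":255},
    {"rot":[0,0,0],"xyz":[0,0,0.009],"grip":255},
    {"rot":[0,0,0],"xyz":[0,0,0.012],"grip":255},
    {"rot":[0,0,0],"xyz":[0,0,0.012],"grip":255},
    {"rot":[0,0,0],"xyz":[0,0,0.012],"grip":255}
  ]
}}

```text
clock: 9.78
tool_pos: [0.5856, -0.2305, 0.013]
eef_rot: [0.42, 0.907, 0.0, 0.001]
contact_force: [0.2, 0.7, -0.4]
opening: 0.637
finger_force: 15.0
```

Request:
{"name": "carry_out", "arguments": {
  "plan": [
    {"rot":[0,0,0],"xyz":[0,0,0.001],"grip":255},
    {"rot":[0,0,0],"xyz":[0,0,0.002],"grip":255},
    {"rot":[0,0,0],"xyz":[0,0,0.003],"grip":255},
    {"rot":[0,0,0],"xyz":[0,0,0.003],"grip":255}
  ]
}}

```text
clock: 10.12
tool_pos: [0.5855, -0.2307, 0.0104]
eef_rot: [0.42, 0.907, -0.0, 0.001]
contact_force: [-1.0, 0.2, 6.1]
opening: 0.638
finger_force: 15.0
```

Request:
{"name": "carry_out", "arguments": {
  "plan": [
    {"rot":[0,0,0],"xyz":[0,0,0],"grip":50},
    {"rot":[0,0,0],"xyz":[0,0,0],"grip":50},
    {"rot":[0,0,0],"xyz":[0,0,0],"grip":50},
    {"rot":[0,0,0],"xyz":[0,0,0],"grip":50},
    {"rot":[0,0,0],"xyz":[0,0,-0.02],"grip":50},
    {"rot":[0,0,0],"xyz":[0,0,-0.05],"grip":50},
    {"rot":[0,0,0],"xyz":[0,0,-0.09],"grip":50},
    {"rot":[0,0,0],"xyz":[0,0,-0.09],"grip":50}
  ]
}}

```text
clock: 10.78
tool_pos: [0.5895, -0.2316, 0.1058]
eef_rot: [0.421, 0.907, 0.001, 0.006]
contact_force: [1.5, -1.0, -0.1]
opening: 0.807
finger_force: 0.0
```

```bash
python3 -c "
from h import *
go((.4445,-.001,.1,40))"
```

```text
at [ 0.5895 -0.2316  0.1058] psi 40.3 tz [ 0.011 -0.003 -1.   ] t 10.78 F [ 1.5 -1.  -0.1] ff 0.0 op 71.0 q [ 0.45  0.87 -0.28  1.65  0.35  0.65  0.7 ]
xyz [0.2697, 0.0383, 0.0035] rot [0.007, 0.009, 0.004]
```

Request:
{"name": "carry_out", "arguments": {
  "plan": [
    {"rot":[0,0,0],"xyz":[0.27,0.038,0.003],"grip":40},
    {"rot":[0,0,0],"xyz":[0.27,0.038,0.003],"grip":40},
    {"rot":[0,0,0],"xyz":[0.27,0.038,0.003],"grip":40},
    {"rot":[0,0,0],"xyz":[0.27,0.038,0.003],"grip":40},
    {"rot":[0,0,0],"xyz":[0.27,0.038,0.003],"grip":40},
    {"rot":[0,0,0],"xyz":[0.27,0.038,0.003],"grip":40},
    {"rot":[0,0,0],"xyz":[0.27,0.038,0.003],"grip":40},
    {"rot":[0,0,0],"xyz":[0.27,0.038,0.003],"grip":40}
  ]
}}

```text
clock: 11.45
tool_pos: [0.4363, 0.0052, 0.0963]
eef_rot: [0.416, 0.909, 0.0, -0.002]
contact_force: [-0.7, 1.5, 0.6]
opening: 0.845
finger_force: 0.0
```

```bash
python3 -c "
from h import *
go((.4445,-.001,.06,40),(.4445,-.001,.016,40))"
```

```text
at [0.4363 0.0052 0.0963] psi 40.8 tz [-0.003  0.003 -1.   ] t 11.45 F [-0.7  1.5  0.6] ff 0.0 op 74.4 q [-0.06  0.74 -0.09  2.24  0.33  0.18  0.26]
xyz [-0.0102, 0.0022, 0.0362] rot [-0.001, -0.004, 0.014]
xyz [-0.0104, 0.0022, 0.0802] rot [-0.001, -0.004, 0.014]
```

Request:
{"name": "carry_out", "arguments": {
  "plan": [
    {"rot":[0,0,0],"xyz":[0,0,0.01],"grip":40},
    {"rot":[0,0,0],"xyz":[0,0,0.01],"grip":40},
    {"rot":[0,0,0],"xyz":[0,0,0.01],"grip":40}
  ]
}}

```text
clock: 11.7
tool_pos: [0.44, -0.0006, 0.0861]
eef_rot: [0.421, 0.907, -0.0, 0.0]
contact_force: [0.1, 0.4, 0.4]
opening: 0.845
finger_force: 0.0
```

```bash
python3 -c "
from h import *
go((.4445,-.001,.06,40),(.4445,-.001,.016,40))"
```

```text
at [ 0.44   -0.0006  0.0861] psi 40.2 tz [ 0. -0. -1.] t 11.7 F [0.1 0.4 0.4] ff 0.0 op 74.4 q [-0.06  0.76 -0.07  2.24  0.34  0.15  0.26]
xyz [-0.0032, 0.0032, 0.0261] rot [-0.0, 0.0, 0.004]
xyz [-0.0032, 0.0032, 0.0701] rot [-0.0, 0.0, 0.004]
```

Vertical would push joint 6 to its limit at this small radius. So I grip the ring across y with a small tilt of 0.12 rad about the closing axis, which keeps the pads parallel to the ring's wall.

```bash
sed -i 's/for x,yy,z,p in ws:/for x,yy,z,p,*t in ws:/; s/(Q.inv()\*R.from_matrix(M))/(Q.inv()*R.from_matrix(M)*R.from_rotvec([0,t[0] if t else 0,0]))/' h.py; python3 -c "
from h import *
go((.4445,-.001,.09,90,.12),(.4445,-.001,.09,90))"
```

```text
at [ 0.44   -0.0006  0.0861] psi 40.2 tz [ 0. -0. -1.] t 11.7 F [0.1 0.4 0.4] ff 0.0 op 74.4 q [-0.06  0.76 -0.07  2.24  0.34  0.15  0.26]
xyz [-0.0032, 0.0031, -0.0039] rot [0.052, 0.113, -0.868]
xyz [-0.0032, 0.0031, -0.0039] rot [-0.0, 0.0, -0.869]
```

Request:
{"name": "carry_out", "arguments": {
  "plan": [
    {"rot":[0.052,0.113,-0.868],"xyz":[-0.003,0.003,-0.004],"grip":64},
    {"rot":[0.052,0.113,-0.868],"xyz":[-0.003,0.003,-0.004],"grip":64},
    {"rot":[0.052,0.113,-0.868],"xyz":[-0.003,0.003,-0.004],"grip":64},
    {"rot":[0.052,0.113,-0.868],"xyz":[-0.003,0.003,-0.004],"grip":64},
    {"rot":[0.052,0.113,-0.868],"xyz":[-0.003,0.003,-0.004],"grip":64},
    {"rot":[0.052,0.113,-0.868],"xyz":[-0.003,0.003,-0.004],"grip":64},
    {"rot":[0.052,0.113,-0.868],"xyz":[-0.003,0.003,-0.004],"grip":64},
    {"rot":[0.052,0.113,-0.868],"xyz":[-0.003,0.003,-0.004],"grip":64}
  ]
}}

```text
clock: 12.37
tool_pos: [0.4452, -0.0013, 0.0904]
eef_rot: [-0.001, 0.998, 0.001, -0.059]
contact_force: [0.1, -0.3, 0.2]
opening: 0.754
finger_force: 0.0
```

Request:
{"name": "carry_out", "arguments": {
  "plan": [
    {"rot":[0,0,0],"xyz":[0,0,0],"grip":64},
    {"rot":[0,0,0],"xyz":[0,0,0],"grip":64}
  ]
}}

```text
clock: 12.53
tool_pos: [0.4438, -0.001, 0.0904]
eef_rot: [0.001, 0.998, 0.0, -0.06]
contact_force: [0.2, -0.5, 0.2]
opening: 0.748
finger_force: 0.0
```

```bash
python3 -c "
from h import *
go((.4445,-.001,.06,90,.12),(.4445,-.001,.018,90,.12))"
```

```text
at [ 0.4438 -0.001   0.0904] psi 89.8 tz [-0.12   0.    -0.993] t 12.53 F [ 0.2 -0.5  0.2] ff 0.0 op 65.8 q [ 0.16  0.8  -0.41  2.1   0.62  0.49  0.84]
xyz [-0.0044, -0.0, 0.0301] rot [0.0, -0.0, -0.003]
xyz [-0.0094, -0.0, 0.0718] rot [0.0, -0.0, -0.003]
```

Request:
{"name": "carry_out", "arguments": {
  "plan": [
    {"rot":[0,0,0],"xyz":[-0.004,0,0.03],"grip":64},
    {"rot":[0,0,0],"xyz":[-0.007,0,0.055],"grip":64},
    {"rot":[0,0,0],"xyz":[-0.009,0,0.072],"grip":64},
    {"rot":[0,0,0],"xyz":[-0.009,0,0.072],"grip":64},
    {"rot":[0,0,0],"xyz":[-0.009,0,0.072],"grip":255},
    {"rot":[0,0,0],"xyz":[-0.009,0,0.072],"grip":255},
    {"rot":[0,0,0],"xyz":[-0.009,0,0.072],"grip":255},
    {"rot":[0,0,0],"xyz":[-0.009,0,0.072],"grip":255}
  ]
}}

```text
clock: 13.2
tool_pos: [0.4446, -0.0003, 0.0187]
eef_rot: [-0.0, 0.998, 0.0, -0.059]
contact_force: [0.3, 0.6, -0.3]
opening: 0.584
finger_force: 15.0
```

Request:
{"name": "carry_out", "arguments": {
  "plan": [
    {"rot":[0,0,0],"xyz":[0,0,0],"grip":255},
    {"rot":[0,0,0],"xyz":[0,0,0],"grip":255}
  ]
}}

```text
clock: 13.37
tool_pos: [0.4446, -0.0003, 0.0186]
eef_rot: [-0.0, 0.998, 0.0, -0.059]
contact_force: [0.8, -1.0, 6.7]
opening: 0.58
finger_force: 15.0
```

```bash
python3 -c "
from h import *
go((.4445,-.001,.09,90,.12),(.644,.0475,.09,90,.12))"
```

```text
at [ 4.446e-01 -3.000e-04  1.860e-02] psi 90.0 tz [-0.119  0.    -0.993] t 13.37 F [ 0.8 -1.   6.7] ff 15.0 op 51.1 q [ 0.07  0.93 -0.27  2.12  0.73  0.31  0.74]
xyz [0.0086, -0.0006, -0.0709] rot [0.0, 0.001, 0.001]
xyz [-0.1895, 0.0477, -0.0945] rot [0.0, 0.001, 0.001]
```

Gripped (51 mm).

Request:
{"name": "carry_out", "arguments": {
  "plan": [
    {"rot":[0,0,0],"xyz":[0.003,0,-0.025],"grip":255},
    {"rot":[0,0,0],"xyz":[0.007,0,-0.06],"grip":255},
    {"rot":[0,0,0],"xyz":[-0.19,0.048,-0.095],"grip":255},
    {"rot":[0,0,0],"xyz":[-0.19,0.048,-0.095],"grip":255},
    {"rot":[0,0,0],"xyz":[-0.19,0.048,-0.095],"grip":255},
    {"rot":[0,0,0],"xyz":[-0.19,0.048,-0.095],"grip":255},
    {"rot":[0,0,0],"xyz":[-0.19,0.048,-0.095],"grip":255},
    {"rot":[0,0,0],"xyz":[-0.19,0.048,-0.095],"grip":255}
  ]
}}

```text
clock: 14.03
tool_pos: [0.6526, 0.0507, 0.0906]
eef_rot: [0.001, 0.999, 0.003, -0.054]
contact_force: [0.9, 0.6, -0.5]
opening: 0.581
finger_force: 15.0
```

Request:
{"name": "carry_out", "arguments": {
  "plan": [
    {"rot":[0,0,0],"xyz":[0,0,0],"grip":255},
    {"rot":[0,0,0],"xyz":[0,0,0],"grip":255}
  ]
}}

```text
clock: 14.2
tool_pos: [0.6425, 0.0475, 0.0887]
eef_rot: [-0.001, 0.998, -0.0, -0.061]
contact_force: [0.0, -0.6, 0.7]
opening: 0.582
finger_force: 15.0
```

```bash
python3 -c "
from h import *
go((.644,.0475,.045,90,.12),(.644,.0475,.025,90,.12))"
```

```text
at [0.6425 0.0475 0.0887] psi 90.1 tz [-0.123 -0.    -0.992] t 14.2 F [ 0.  -0.6  0.7] ff 15.0 op 51.2 q [ 0.12  0.99 -0.51  1.47  0.5   0.94  1.02]
xyz [-0.0068, 0.0, 0.0432] rot [-0.0, -0.003, 0.001]
xyz [-0.0093, 0.0, 0.0631] rot [-0.0, -0.003, 0.001]
```

Request:
{"name": "carry_out", "arguments": {
  "plan": [
    {"rot":[0,0,0],"xyz":[-0.005,0,0.025],"grip":255},
    {"rot":[0,0,0],"xyz":[-0.007,0,0.045],"grip":255},
    {"rot":[0,0,0],"xyz":[-0.008,0,0.057],"grip":255},
    {"rot":[0,0,0],"xyz":[-0.009,0,0.062],"grip":255},
    {"rot":[0,0,0],"xyz":[-0.009,0,0.062],"grip":255},
    {"rot":[0,0,0],"xyz":[-0.009,0,0.063],"grip":255},
    {"rot":[0,0,0],"xyz":[-0.009,0,0.064],"grip":255},
    {"rot":[0,0,0],"xyz":[-0.009,0,0.064],"grip":255}
  ]
}}

```text
clock: 14.87
tool_pos: [0.6458, 0.0481, 0.0255]
eef_rot: [-0.001, 0.998, 0.0, -0.059]
contact_force: [-0.8, -0.1, 0.6]
opening: 0.581
finger_force: 15.0
```

Request:
{"name": "carry_out", "arguments": {
  "plan": [
    {"rot":[0,0,0],"xyz":[0,0,0.001],"grip":255},
    {"rot":[0,0,0],"xyz":[0,0,0.001],"grip":255}
  ]
}}

```text
clock: 15.03
tool_pos: [0.6454, 0.048, 0.0241]
eef_rot: [-0.001, 0.998, 0.0, -0.06]
contact_force: [0.8, 0.0, -0.5]
opening: 0.582
finger_force: 15.0
```

Request:
{"name": "carry_out", "arguments": {
  "plan": [
    {"rot":[0,0,0],"xyz":[0,0,0.001],"grip":255},
    {"rot":[0,0,0],"xyz":[0,0,0.0015],"grip":255},
    {"rot":[0,0,0],"xyz":[0,0,0.0015],"grip":255},
    {"rot":[0,0,0],"xyz":[0,0,0.0015],"grip":255}
  ]
}}

```text
clock: 15.37
tool_pos: [0.6455, 0.048, 0.0237]
eef_rot: [-0.001, 0.998, 0.0, -0.06]
contact_force: [-2.5, -0.6, 8.1]
opening: 0.586
finger_force: 15.0
```

Request:
{"name": "carry_out", "arguments": {
  "plan": [
    {"rot":[0,0,0],"xyz":[0,0,0],"grip":70},
    {"rot":[0,0,0],"xyz":[0,0,0],"grip":70},
    {"rot":[0,0,0],"xyz":[0,0,0],"grip":70},
    {"rot":[0,0,0],"xyz":[0,0,0],"grip":70},
    {"rot":[0,0,0],"xyz":[0.002,0,-0.02],"grip":70},
    {"rot":[0,0,0],"xyz":[0.006,0,-0.05],"grip":70},
    {"rot":[0,0,0],"xyz":[0.01,0,-0.085],"grip":70},
    {"rot":[0,0,0],"xyz":[0.01,0,-0.085],"grip":70}
  ]
}}

```text
clock: 16.03
tool_pos: [0.6492, 0.0494, 0.1139]
eef_rot: [-0.0, 0.998, 0.002, -0.055]
contact_force: [0.8, 0.8, 0.5]
opening: 0.723
finger_force: 0.0
```

```bash
python3 - <<'E'
from h import *
go((.4585,-.1195,.1,90.5,.1),(.4585,-.1195,.1,90.5))
for n in C: cv2.imwrite(f"pics/b_{n}.png",r.snapshot(n)[:,:,::-1])
a=cv2.imread("pics/b_top.png")[130:270,200:400]; b=cv2.imread("pics/b_side.png")[130:330,200:400]
cv2.imwrite("pics/b.png",cv2.hconcat([cv2.resize(a,(400,280)),cv2.resize(b,(400,400))[60:340]]))
E
```

```text
at [0.6492 0.0494 0.1139] psi 90.0 tz [-0.11   0.003 -0.994] t 16.03 F [0.8 0.8 0.5] ff 0.0 op 63.6 q [ 0.12  0.96 -0.53  1.45  0.49  0.98  1.03]
xyz [0.1882, -0.1689, 0.0343] rot [0.004, -0.01, -0.008]
xyz [0.1882, -0.1689, 0.0343] rot [0.004, -0.11, -0.008]
```

View pics/b.png

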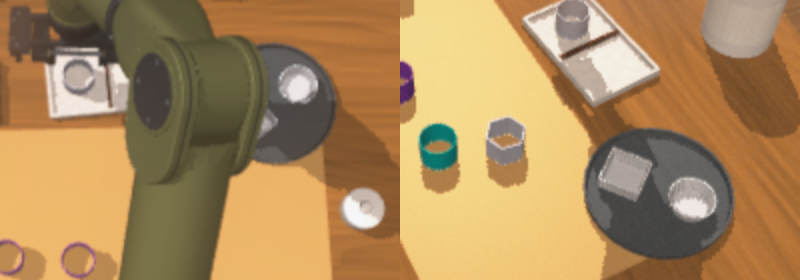

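Both tins stand upright in the pan (side crop (625,173) and (690,200)) and the ring stands in the left bay (572,18). Next is the hex cutter, gripped on its ±y flats with the tilt kept.

Request:
{"name": "carry_out", "arguments": {
  "plan": [
    {"rot":[0,0,-0.008],"xyz":[0.188,-0.169,0.034],"grip":50},
    {"rot":[0,0,-0.008],"xyz":[0.188,-0.169,0.034],"grip":50},
    {"rot":[0,0,-0.008],"xyz":[0.188,-0.169,0.034],"grip":50},
    {"rot":[0,0,-0.008],"xyz":[0.188,-0.169,0.034],"grip":50},
    {"rot":[0,0,-0.008],"xyz":[0.188,-0.169,0.034],"grip":50},
    {"rot":[0,0,-0.008],"xyz":[0.188,-0.169,0.034],"grip":50},
    {"rot":[0,0,-0.008],"xyz":[0.188,-0.169,0.034],"grip":50},
    {"rot":[0,0,-0.008],"xyz":[0.188,-0.169,0.034],"grip":50}
  ]
}}

```text
clock: 16.8
tool_pos: [0.4509, -0.124, 0.0954]
eef_rot: [-0.003, 0.998, -0.0, -0.063]
contact_force: [1.0, 1.3, -0.4]
opening: 0.804
finger_force: 0.0
```

Request:
{"name": "carry_out", "arguments": {
  "plan": [
    {"rot":[0,0,0],"xyz":[0,0,0],"grip":50},
    {"rot":[0,0,0],"xyz":[0,0,0],"grip":50},
    {"rot":[0,0,0],"xyz":[0,0,0],"grip":50}
  ]
}}

```text
clock: 17.05
tool_pos: [0.4564, -0.1196, 0.0963]
eef_rot: [-0.006, 0.998, 0.001, -0.059]
contact_force: [1.8, 0.1, 0.8]
opening: 0.807
finger_force: 0.0
```

```bash
python3 -c "
from h import *
go((.4585,-.1195,.07,90.5,.12),(.4585,-.1195,.018,90.5,.12))"
```

```text
at [ 0.4564 -0.1196  0.0963] psi 90.7 tz [-0.119  0.001 -0.993] t 17.05 F [1.8 0.1 0.8] ff 0.0 op 71.0 q [ 0.43  0.81 -0.47  2.02  0.65  0.59  1.08]
xyz [-0.0052, 0.0, 0.0258] rot [0.003, 0.001, 0.003]
xyz [-0.0114, -0.0001, 0.0775] rot [0.003, 0.001, 0.003]
```

Request:
{"name": "carry_out", "arguments": {
  "plan": [
    {"rot":[0,0,0],"xyz":[-0.005,0,0.03],"grip":50},
    {"rot":[0,0,0],"xyz":[-0.009,0,0.06],"grip":50},
    {"rot":[0,0,0],"xyz":[-0.0115,0,0.078],"grip":50},
    {"rot":[0,0,0],"xyz":[-0.0115,0,0.078],"grip":50},
    {"rot":[0,0,0],"xyz":[-0.0115,0,0.078],"grip":255},
    {"rot":[0,0,0],"xyz":[-0.0115,0,0.078],"grip":255},
    {"rot":[0,0,0],"xyz":[-0.0115,0,0.078],"grip":255},
    {"rot":[0,0,0],"xyz":[-0.0115,0,0.078],"grip":255}
  ]
}}

```text
clock: 17.72
tool_pos: [0.4577, -0.1211, 0.0187]
eef_rot: [-0.005, 0.998, 0.0, -0.059]
contact_force: [1.5, 1.7, 1.5]
opening: 0.573
finger_force: 14.8
```

Request:
{"name": "carry_out", "arguments": {
  "plan": [
    {"rot":[0,0,0],"xyz":[0,0,0],"grip":255},
    {"rot":[0,0,0],"xyz":[0,0,0],"grip":255},
    {"rot":[0,0,0],"xyz":[0,0,0],"grip":255}
  ]
}}

```text
clock: 17.97
tool_pos: [0.4577, -0.121, 0.0187]
eef_rot: [-0.005, 0.998, 0.0, -0.059]
contact_force: [0.3, 1.1, 7.4]
opening: 0.571
finger_force: 14.8
```

```bash
python3 -c "
from h import *
go((.4585,-.1195,.09,90.5,.12),(.656,-.0475,.09,90.5,.12))"
```

```text
at [ 0.4577 -0.121   0.0187] psi 90.5 tz [-0.118  0.    -0.993] t 17.97 F [0.3 1.1 7.4] ff 14.8 op 50.3 q [ 0.35  0.95 -0.34  2.03  0.77  0.42  0.97]
xyz [0.0076, 0.0016, -0.0709] rot [0.001, 0.002, 0.001]
xyz [-0.1892, 0.0718, -0.0942] rot [0.001, 0.002, 0.001]
```

Request:
{"name": "carry_out", "arguments": {
  "plan": [
    {"rot":[0,0,0],"xyz":[0.003,0,-0.025],"grip":255},
    {"rot":[0,0,0],"xyz":[0.007,0,-0.06],"grip":255},
    {"rot":[0,0,0],"xyz":[-0.189,0.072,-0.094],"grip":255},
    {"rot":[0,0,0],"xyz":[-0.189,0.072,-0.094],"grip":255},
    {"rot":[0,0,0],"xyz":[-0.189,0.072,-0.094],"grip":255},
    {"rot":[0,0,0],"xyz":[-0.189,0.072,-0.094],"grip":255},
    {"rot":[0,0,0],"xyz":[-0.189,0.072,-0.094],"grip":255},
    {"rot":[0,0,0],"xyz":[-0.189,0.072,-0.094],"grip":255}
  ]
}}

```text
clock: 18.63
tool_pos: [0.6626, -0.0423, 0.0898]
eef_rot: [-0.005, 0.998, 0.003, -0.055]
contact_force: [0.5, 0.8, -0.6]
opening: 0.572
finger_force: 14.8
```

Request:
{"name": "carry_out", "arguments": {
  "plan": [
    {"rot":[0,0,0],"xyz":[0,0,0],"grip":255},
    {"rot":[0,0,0],"xyz":[0,0,0],"grip":255},
    {"rot":[0,0,0],"xyz":[0,0,0],"grip":255}
  ]
}}

```text
clock: 18.88
tool_pos: [0.653, -0.049, 0.0879]
eef_rot: [-0.004, 0.998, -0.0, -0.062]
contact_force: [-0.5, 0.0, -0.5]
opening: 0.571
finger_force: 14.8
```

```bash
python3 -c "
from h import *
go((.656,-.0475,.025,90.5,.12))"
```

```text
at [ 0.653  -0.049   0.0879] psi 90.5 tz [-0.123 -0.001 -0.992] t 18.88 F [-0.5  0.  -0.5] ff 14.8 op 50.2 q [ 0.26  1.01 -0.52  1.43  0.53  0.98  1.16]
xyz [-0.0107, 0.0015, 0.0621] rot [-0.0, -0.003, -0.0]
```

Request:
{"name": "carry_out", "arguments": {
  "plan": [
    {"rot":[0,0,0],"xyz":[-0.005,0.001,0.025],"grip":255},
    {"rot":[0,0,0],"xyz":[-0.007,0.001,0.045],"grip":255},
    {"rot":[0,0,0],"xyz":[-0.008,0.001,0.057],"grip":255},
    {"rot":[0,0,0],"xyz":[-0.009,0.001,0.062],"grip":255},
    {"rot":[0,0,0],"xyz":[-0.009,0.001,0.063],"grip":255},
    {"rot":[0,0,0],"xyz":[-0.009,0.001,0.064],"grip":255},
    {"rot":[0,0,0],"xyz":[-0.009,0.001,0.064],"grip":255},
    {"rot":[0,0,0],"xyz":[-0.009,0.001,0.064],"grip":255}
  ]
}}

```text
clock: 19.55
tool_pos: [0.6568, -0.0463, 0.0246]
eef_rot: [-0.005, 0.998, 0.001, -0.059]
contact_force: [-0.4, 0.7, -0.2]
opening: 0.571
finger_force: 14.8
```

Request:
{"name": "carry_out", "arguments": {
  "plan": [
    {"rot":[0,0,0],"xyz":[0,0,0.001],"grip":255},
    {"rot":[0,0,0],"xyz":[0,0,0.0015],"grip":255},
    {"rot":[0,0,0],"xyz":[0,0,0.0015],"grip":255},
    {"rot":[0,0,0],"xyz":[0,0,0.0015],"grip":255}
  ]
}}

```text
clock: 19.88
tool_pos: [0.6569, -0.0463, 0.0236]
eef_rot: [-0.005, 0.998, 0.0, -0.059]
contact_force: [-0.8, 0.8, 5.3]
opening: 0.568
finger_force: 14.8
```

Contact again, so I release to about 63 mm and rise.

Request:
{"name": "carry_out", "arguments": {
  "plan": [
    {"rot":[0,0,0],"xyz":[0,0,0],"grip":75},
    {"rot":[0,0,0],"xyz":[0,0,0],"grip":75},
    {"rot":[0,0,0],"xyz":[0,0,0],"grip":75},
    {"rot":[0,0,0],"xyz":[0,0,0],"grip":75},
    {"rot":[0,0,0],"xyz":[0.002,0,-0.02],"grip":75},
    {"rot":[0,0,0],"xyz":[0.006,0,-0.05],"grip":75},
    {"rot":[0,0,0],"xyz":[0.01,0,-0.09],"grip":75},
    {"rot":[0,0,0],"xyz":[0.01,0,-0.09],"grip":75}
  ]
}}

```text
clock: 20.55
tool_pos: [0.6616, -0.0454, 0.1199]
eef_rot: [-0.004, 0.999, 0.001, -0.054]
contact_force: [1.9, 0.4, 1.1]
opening: 0.708
finger_force: 0.0
```

```bash
python3 -c "
from h import *
go((.6,.15,.12,50),(.446,.3726,.12,16.6))"
```

```text
at [ 0.6616 -0.0454  0.1199] psi 90.5 tz [-0.108  0.002 -0.994] t 20.55 F [1.9 0.4 1.1] ff 0.0 op 62.3 q [ 0.26  0.97 -0.54  1.4   0.51  1.02  1.18]
xyz [0.0596, 0.1959, 0.007] rot [-0.036, -0.105, 0.706]
xyz [0.2107, 0.4198, 0.0241] rot [-0.067, -0.095, 1.288]
```

Request:
{"name": "carry_out", "arguments": {
  "plan": [
    {"rot":[-0.067,-0.095,1.288],"xyz":[0.211,0.42,0.024],"grip":75},
    {"rot":[-0.067,-0.095,1.288],"xyz":[0.211,0.42,0.024],"grip":75},
    {"rot":[-0.067,-0.095,1.288],"xyz":[0.211,0.42,0.024],"grip":75},
    {"rot":[-0.067,-0.095,1.288],"xyz":[0.211,0.42,0.024],"grip":75},
    {"rot":[-0.067,-0.095,1.288],"xyz":[0.211,0.42,0.024],"grip":75},
    {"rot":[-0.067,-0.095,1.288],"xyz":[0.211,0.42,0.024],"grip":75},
    {"rot":[-0.067,-0.095,1.288],"xyz":[0.211,0.42,0.024],"grip":75},
    {"rot":[-0.067,-0.095,1.288],"xyz":[0.211,0.42,0.024],"grip":75}
  ]
}}

```text
clock: 21.22
tool_pos: [0.5029, 0.2512, 0.1144]
eef_rot: [0.477, 0.879, -0.003, -0.018]
contact_force: [-0.2, 0.9, -0.7]
opening: 0.708
finger_force: 0.0
```

```bash
python3 -c "
from h import *
go((.446,.3726,.1,16.6))"
```

```text
at [0.5029 0.2512 0.1144] psi 33.0 tz [-0.034  0.012 -0.999] t 21.22 F [-0.2  0.9 -0.7] ff 0.0 op 62.3 q [-0.41  0.8  -0.2   1.84  0.22  0.55 -0.17]
xyz [0.1324, 0.0188, 0.0177] rot [-0.026, -0.025, 0.286]
```

Request:
{"name": "carry_out", "arguments": {
  "plan": [
    {"rot":[-0.026,-0.025,0.286],"xyz":[0.132,0.019,0.018],"grip":75},
    {"rot":[-0.026,-0.025,0.286],"xyz":[0.132,0.019,0.018],"grip":75},
    {"rot":[-0.026,-0.025,0.286],"xyz":[0.132,0.019,0.018],"grip":75},
    {"rot":[-0.026,-0.025,0.286],"xyz":[0.132,0.019,0.018],"grip":75},
    {"rot":[-0.026,-0.025,0.286],"xyz":[0.132,0.019,0.018],"grip":75},
    {"rot":[-0.026,-0.025,0.286],"xyz":[0.132,0.019,0.018],"grip":120},
    {"rot":[-0.026,-0.025,0.286],"xyz":[0.132,0.019,0.018],"grip":120},
    {"rot":[-0.026,-0.025,0.286],"xyz":[0.132,0.019,0.018],"grip":120}
  ]
}}

```text
clock: 21.88
tool_pos: [0.4482, 0.368, 0.0997]
eef_rot: [0.596, 0.803, -0.001, 0.0]
contact_force: [-0.0, 0.0, -0.2]
opening: 0.535
finger_force: 0.0
```

```bash
python3 - <<'E'
from h import *
go((.446,.3726,.1,16.6),(.446,.3726,.004,16.6))
b=r.snapshot("side")[:,:,::-1]; cv2.imwrite("pics/c_side.png",b)
t=r.snapshot("top")[:,:,::-1]
im=t.copy()
# jar check: centroid of the dark lid before/after is seen by eye
cv2.imwrite("pics/c.png",cv2.hconcat([cv2.resize(b[70:180,130:250],(480,440)),cv2.resize(t[140:270,90:180],(300,440))]))
E
```

```text
at [0.4482 0.368  0.0997] psi 16.8 tz [-0.    -0.002 -1.   ] t 21.88 F [-0.   0.  -0.2] ff 0.0 op 47.1 q [-0.74  0.82 -0.06  1.82  0.09  0.5  -0.56]
xyz [0.0051, -0.0007, -0.0003] rot [-0.001, 0.002, 0.003]
xyz [0.0052, -0.0007, 0.0957] rot [-0.001, 0.002, 0.003]
```

View pics/c.png

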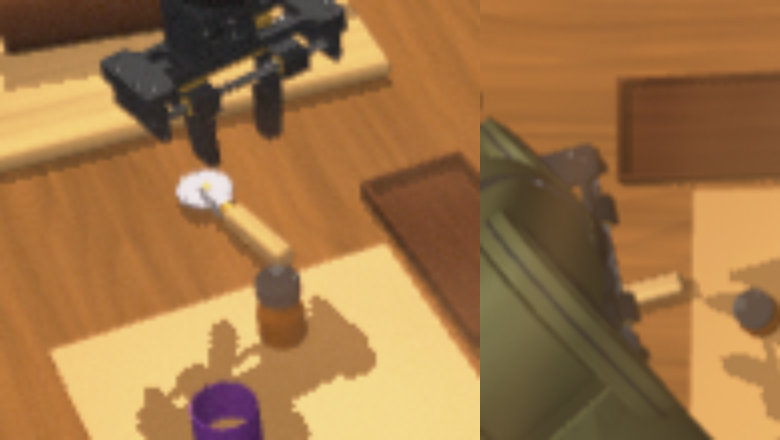

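The open fingers are above the wheel's handle (side crop (250,235)) and the jar is undisturbed at (280,300). I descend and grip.

Request:
{"name": "carry_out", "arguments": {
  "plan": [
    {"rot":[0,0,0],"xyz":[0.005,-0.001,0.04],"grip":120},
    {"rot":[0,0,0],"xyz":[0.005,-0.001,0.075],"grip":120},
    {"rot":[0,0,0],"xyz":[0.005,-0.001,0.095],"grip":120},
    {"rot":[0,0,0],"xyz":[0.005,-0.001,0.095],"grip":120},
    {"rot":[0,0,0],"xyz":[0.005,-0.001,0.095],"grip":120},
    {"rot":[0,0,0],"xyz":[0.005,-0.001,0.095],"grip":255},
    {"rot":[0,0,0],"xyz":[0.005,-0.001,0.095],"grip":255},
    {"rot":[0,0,0],"xyz":[0.005,-0.001,0.095],"grip":255}
  ],
  "squeeze": 20
}}

```text
clock: 22.65
tool_pos: [0.4445, 0.3748, 0.0054]
eef_rot: [0.595, 0.804, 0.0, -0.0]
contact_force: [-0.4, -0.4, -0.0]
opening: 0.326
finger_force: 0.0
```

Request:
{"name": "carry_out", "arguments": {
  "plan": [
    {"rot":[0,0,0],"xyz":[0,0,0],"grip":255},
    {"rot":[0,0,0],"xyz":[0,0,0],"grip":255},
    {"rot":[0,0,0],"xyz":[0,0,0],"grip":255}
  ]
}}

```text
clock: 22.9
tool_pos: [0.4446, 0.3752, 0.0053]
eef_rot: [0.595, 0.804, 0.0, 0.0]
contact_force: [0.4, 0.5, 4.2]
opening: 0.224
finger_force: 20.0
```

```bash
python3 -c "
from h import *
go((.612,.259,.09,4.2))"
```

```text
at [0.4446 0.3752 0.0053] psi 17.0 tz [ 0.  0. -1.] t 22.9 F [0.4 0.5 4.2] ff 20.0 op 19.7 q [-0.76  0.98 -0.04  1.83  0.1   0.33 -0.58]
xyz [-0.16, 0.1262, -0.0847] rot [0.0, -0.0, 0.223]
```

Request:
{"name": "carry_out", "arguments": {
  "plan": [
    {"rot":[0,0,0],"xyz":[0,0,-0.025],"grip":255},
    {"rot":[0,0,0],"xyz":[0,0,-0.06],"grip":255},
    {"rot":[0,0,0.223],"xyz":[-0.16,0.126,-0.085],"grip":255},
    {"rot":[0,0,0.223],"xyz":[-0.16,0.126,-0.085],"grip":255},
    {"rot":[0,0,0.223],"xyz":[-0.16,0.126,-0.085],"grip":255},
    {"rot":[0,0,0.223],"xyz":[-0.16,0.126,-0.085],"grip":255},
    {"rot":[0,0,0.223],"xyz":[-0.16,0.126,-0.085],"grip":255},
    {"rot":[0,0,0.223],"xyz":[-0.16,0.126,-0.085],"grip":255}
  ]
}}

```text
clock: 23.57
tool_pos: [0.6202, 0.249, 0.0908]
eef_rot: [0.685, 0.729, 0.001, 0.005]
contact_force: [1.1, -1.5, -0.8]
opening: 0.222
finger_force: 20.0
```

Request:
{"name": "carry_out", "arguments": {
  "plan": [
    {"rot":[0,0,0],"xyz":[0,0,0],"grip":255},
    {"rot":[0,0,0],"xyz":[0,0,0],"grip":255},
    {"rot":[0,0,0],"xyz":[0,0,0],"grip":255}
  ]
}}

```text
clock: 23.82
tool_pos: [0.6093, 0.2605, 0.089]
eef_rot: [0.68, 0.734, -0.001, -0.001]
contact_force: [0.0, 0.4, -0.8]
opening: 0.227
finger_force: 20.0
```

```bash
python3 - <<'E'
from h import *
go((.612,.261,.012,4.2))
b=r.snapshot("side")[:,:,::-1]; cv2.imwrite("pics/d.png",cv2.resize(b[60:190,130:300],None,fx=4,fy=4))
E
```

```text
at [0.6093 0.2605 0.089 ] psi 4.4 tz [-0.004  0.    -1.   ] t 23.82 F [ 0.   0.4 -0.8] ff 20.0 op 19.9 q [-0.45  0.92 -0.05  1.55  0.06  0.67 -0.45]
xyz [0.0003, 0.003, 0.077] rot [-0.004, -0.001, 0.003]
```

View pics/d.png

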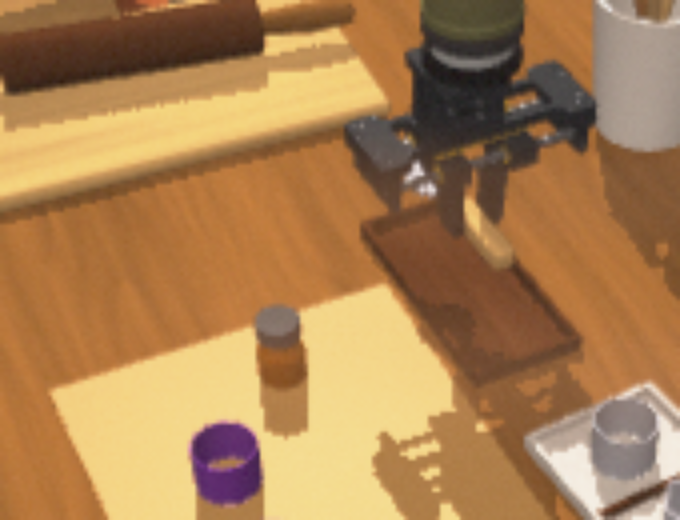

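The wheel is held level above the tray (handle (490,240)) and lined up with its length. I lower it.

Request:
{"name": "carry_out", "arguments": {
  "plan": [
    {"rot":[0,0,0],"xyz":[0,0.001,0.03],"grip":255},
    {"rot":[0,0,0],"xyz":[0,0.001,0.055],"grip":255},
    {"rot":[0,0,0],"xyz":[0,0.001,0.07],"grip":255},
    {"rot":[0,0,0],"xyz":[0,0.001,0.076],"grip":255},
    {"rot":[0,0,0],"xyz":[0,0.001,0.077],"grip":255},
    {"rot":[0,0,0],"xyz":[0,0.001,0.078],"grip":255},
    {"rot":[0,0,0],"xyz":[0,0.001,0.078],"grip":255},
    {"rot":[0,0,0],"xyz":[0,0.001,0.078],"grip":255}
  ]
}}

```text
clock: 24.53
tool_pos: [0.6132, 0.2592, 0.0128]
eef_rot: [0.681, 0.733, 0.001, 0.0]
contact_force: [-0.0, -0.1, -0.4]
opening: 0.226
finger_force: 20.0
```

Request:
{"name": "carry_out", "arguments": {
  "plan": [
    {"rot":[0,0,0],"xyz":[0,0,0.001],"grip":255},
    {"rot":[0,0,0],"xyz":[0,0,0.0015],"grip":255},
    {"rot":[0,0,0],"xyz":[0,0,0.0015],"grip":255},
    {"rot":[0,0,0],"xyz":[0,0,0.0015],"grip":255}
  ]
}}

```text
clock: 24.87
tool_pos: [0.6124, 0.2588, 0.0103]
eef_rot: [0.681, 0.733, -0.0, -0.0]
contact_force: [-1.5, 0.7, 1.5]
opening: 0.225
finger_force: 20.0
```

Request:
{"name": "carry_out", "arguments": {
  "plan": [
    {"rot":[0,0,0],"xyz":[0,0,0.0005],"grip":255},
    {"rot":[0,0,0],"xyz":[0,0,0.0005],"grip":255},
    {"rot":[0,0,0],"xyz":[0,0,0.0005],"grip":160},
    {"rot":[0,0,0],"xyz":[0,0,0.0005],"grip":160},
    {"rot":[0,0,0],"xyz":[0,0,0.0005],"grip":160},
    {"rot":[0,0,0],"xyz":[0,0,0.0005],"grip":160},
    {"rot":[0,0,0],"xyz":[0,0,-0.02],"grip":160},
    {"rot":[0,0,0],"xyz":[0,0,-0.05],"grip":160}
  ]
}}

```text
clock: 25.53
tool_pos: [0.6098, 0.2578, 0.0575]
eef_rot: [0.68, 0.733, -0.004, -0.001]
contact_force: [0.9, -0.0, 0.3]
opening: 0.371
finger_force: 0.0
```

Request:
{"name": "carry_out", "arguments": {
  "plan": [
    {"rot":[0,0,0],"xyz":[0,0,-0.04],"grip":160},
    {"rot":[0,0,0],"xyz":[0,0,-0.08],"grip":160},
    {"rot":[0,0,0],"xyz":[0,0,-0.12],"grip":160},
    {"rot":[0,0,0],"xyz":[0,0,-0.15],"grip":160},
    {"rot":[0,0,0],"xyz":[0,0,-0.15],"grip":160},
    {"rot":[0,0,0],"xyz":[0,0,-0.15],"grip":160}
  ]
}}

```text
clock: 26.03
tool_pos: [0.6135, 0.2594, 0.2122]
eef_rot: [0.681, 0.733, 0.002, 0.001]
contact_force: [0.6, 0.4, -1.0]
opening: 0.37
finger_force: 0.0
```

```bash
python3 - <<'E'
from h import *
go()
b=r.snapshot("side")[:,:,::-1]; cv2.imwrite("pics/e.png",cv2.resize(b[95:345,140:390],(600,600),interpolation=2))
E
```

```text
at [0.6135 0.2594 0.2122] psi 4.2 tz [ 0.003  0.001 -1.   ] t 26.03 F [ 0.6  0.4 -1. ] ff 0.0 op 32.6 q [-0.44  0.77 -0.06  1.46  0.05  0.9  -0.44]
```

View pics/e.png

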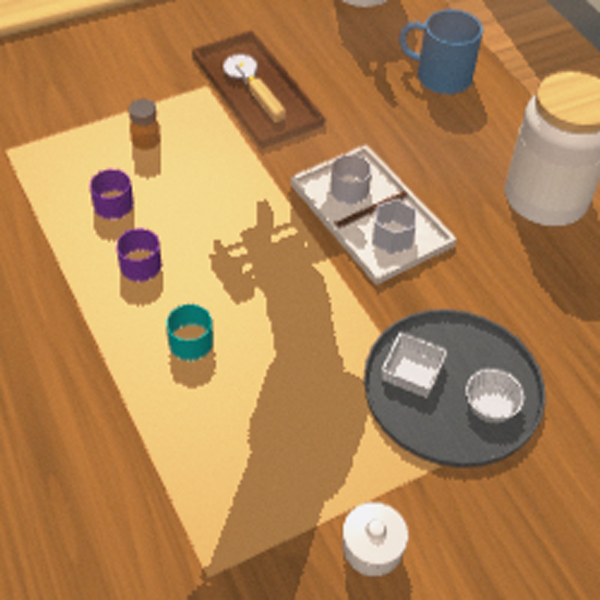

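Everything is in place: tins in the pan (415,362) and (495,395), cutters one per bay (350,178) and (393,225), and the wheel flat in the tray (255,85). The jar, the pot and the decoys are untouched. I hand the job in.

```bash
python3 -c "
from plant import r
print(r.finish_job())"
```

```text
the job is handed in; nothing more can be done
None
```

The job is handed in: both tartlet tins are upright in the pan, one cutter stands in each bay of the box, the pastry wheel lies flat in the long tray, and the spice jar and salt pot were not touched (26 s used, no verdict returned).

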